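# Pack two filter plugs down a column with the packing rod

### The arm

A 6-joint arm with a two-finger parallel gripper is mounted at the origin on a cart in front of the work surface, level with it; the furniture and walls round the work are solid. World frame = base frame: x ahead of the robot, y to its left, z up, the work surface at z = 0. Lengths are in mm, angles in rad, forces in N, time in s.
With the tool pointing down it reaches from about 350 to 850 mm from the base axis. Payload 8.1 kg.
Tool frame: the origin (TCP) lies at the very end of the fingers, on their centre line; the grasp point (between the pads) lies 19 mm behind it; z points along the fingers, y is the line along which they close (so a half turn about z gives the same grasp; the last joint's range is limited). The gripper opens to 85 mm and grips with 20 to 120 N. Pads are 22 mm wide; open, the fingers measure 114 mm over their backs; the gripper's body (76 mm by 85 mm) begins 54 mm behind the grasp point. The pads swing forward as they close: fully open they stand 13 mm farther back than shut.
Start: joints at [-1.299, 0.13, 1.488, -0, 1.523, -0.085], TCP at [209.587, -562.209, 231.292] pointing down, gripper open.
Joint ranges: [-2.96, 2.96], [-0.89, 2.26], [0.02, 2.5], [-1.34, 4.48], [0, 2.73], [-2.66, 2.66]. Speed limits (rad/s): [2.39, 2.39, 2.79, 3.14, 3.14, 3.14].

### API

Orientations are given as a unit quaternion [x, y, z, w].
In Python, from workcell import arm gives the robot as it stands. The module is installed in compiled form; this text tells all that it offers.
- The arm moves only by the tool jog_arm, never from a script. Its argument "steps" is one flat list of numbers, 5 for each row, row after row: the finger opening in mm, from 0 to 85.4, then the shift along the tool's x, y, z in mm, then the turn about the tool's z in rad. In form: [claw, x, y, z, roll, claw, x, y, z, roll, ...]. A call has 1 to 12 rows; each row shifts and turns the commanded pose from where the row before left it, along the tool's axes as they then stand; what a row does not reach is not made up. A row lasts 1/12 s, in which the tool goes at most 41.7 mm and 7.16 degrees, less where a joint would pass 70% of its speed; a pose out of reach is approached as far as the arm can. A call with a gripper value outside its range is refused whole. The fingers move at their own pace and stop on an object; "squeeze" is the grip in N (left out, the last holds). Time passes only in rows, so rows that do not move let the fingers close. It gives the time, the measured TCP pose, the force, the opening and the grip force at its end, in the units of the state.
- arm.read_state(): the state, without advancing time (a new reading comes with each control period).
- arm.get_image(name): name is "scene" or "top" or "wrist"; returns a dict with "pixels" (480x640x3 uint8, red, green, blue), "mtx" (3x3 intrinsics, pixels), "k1" (the pictures are not rectified: a ray, as slopes to the right and down, at radius r is drawn at 1 + k1 r^2 times it, then the intrinsics apply), "R" (3x3) and "t" (3): a world point X has camera coordinates R X + t. Camera axes: x right, y down, z forward; pixel columns grow to the right and rows downward; lengths in mm; the calibration is good to about 2 mm. A picture is of the moment at which its call begins. There is no depth.
- arm.hand_in(): hands the job in; it is judged then, once.
The state is a dict: "time": time; "joint_pos": joint angles; "dq": joint speeds; "tau": joint torques, N m; "position": TCP position; "ee_rot": TCP orientation; "ft_force": force on the tool from outside, world axes, zero at the start; "ft_torque": the same for the moment, N m; "opening": finger opening in mm; "grip_force": force on a finger pad.
Only numpy, scipy, OpenCV 4.12 (cv2) and the standard library are available. Lean on these libraries where they do the work, as an engineer would, in place of code of your own. Each camera call takes 0.05 s, during which the arm holds its last target. There are 200 camera calls.

### The job

Put the white filter plug from its well in the packing kit upright into the mouth of the clear filter column. Then take the packing rod from the kit and with it push that plug, and the plug already started in the tube, down past the catches until both are fully home on the bottom, keeping a firm push of about 20 N on them there for half a second but never pushing with more than 35 N, which cracks them. Finally stand the rod back upright, fully down in its hole in the kit, and leave the bottles, beaker, timer and vials where they are.

Things in the scene. Friction and masses are not known exactly. Their poses are not given: they have to be found in the camera images.
- column: Filter column, fixed: a clear tube, 36 mm outside, 26 mm bore, on a grey 90 x 90 x 12 mm foot, with a 78 mm aluminium flange (z 110 to 118 mm) on three tie rods (nuts to 123 mm). Origin: centre of its underside, on the worktop; z up along the bore. Its mouth is 130 mm above. At the bottom of the bore a blue end piece has a flat, rigid seat 30 to 40 mm above the origin, set differently each time.
- column_mouth (a point): Centre of the column's mouth, on the bore axis at the top rim, 130 mm above the worktop. The mouth is a funnel: 36 mm wide at the rim (47 mm over the outside of the lip), narrowing to the 26 mm bore 8 mm below. In the bore is a lower plug, same size as the upper one, a tight fit: it starts with its top 35 to 50 mm above the seat, stays where it is and takes 3 N to slide.
- upper_plug: White ceramic filter plug, loose, 24 mm diameter, 20 mm tall, 2 mm chamfers at both ends, 40 g, standing upright in its well in the kit. Origin: centre of its underside; z along its axis (either end may go down). Dropped in the mouth it slides down the bore of its own weight until it meets the lower plug or the catches.
- catch_0 (a joint): How far one of the three orange sprung catches in the bore is pushed outward: 0 sprung out, 0.0016 m while a plug passes. They lie 41.5 to 49 mm above the seat, ramped above, square below, and snap out over the upper plug when both plugs are home (its top 40 mm above the seat). Pushing the plugs down takes 3 to 15 N, most on entering the catches; only a clearly greater steady push means the seat.
- rod: Packing rod, loose, standing in its hole in the kit: 134 mm tall, 0.18 kg. From its foot up: steel shaft 19 mm diameter and 80 mm long, black collar 34 mm diameter from 80 to 88 mm, blue grip 22 mm diameter from 88 to 134 mm. Origin: centre of the flat foot; z up along its axis. The collar gives the fingertips something to push on.
- rod_grip (a point): Point on the rod's axis in the blue grip, 108 mm above its foot.
- kit: Packing kit, fixed: grey block 134 x 62 mm (x by y), 52 mm tall, on the dark round plate of the idle stirrer (plate top about 93 mm above the worktop, 190 mm across; the stirrer's four corner screws reach 123 mm). Origin: centre of the block's underside, on that plate; x along its length. Rod hole at x = -34 mm, plug well at x = +36 mm.
- rod_hole (a point): Centre of the mouth of the rod's hole, on the block's top face, 52 mm above the kit's origin. The hole is vertical, 23 mm wide, 46 mm deep, its edge chamfered 4 mm; the rod's foot stands 6 mm above the kit's origin when it is fully down.
- plug_well (a point): Centre of the floor of the plug's well, 27 mm wide and 4 mm deep, 48 mm above the kit's origin.
- acid_bottle: Bystander: clear lab bottle with an orange cap, 62 mm diameter, 115 mm tall; origin at the centre of its underside.
- base_bottle: Bystander: clear lab bottle with a blue cap, 56 mm diameter, 100 mm tall; origin at the centre of its underside.
- beaker: Bystander: small glass beaker, 47 mm diameter, 56 mm tall; origin at the centre of its underside.
- timer: Bystander: flat white timer with coloured buttons, 72 x 66 x 19 mm, in front of the 0.4 m tall pump stack that stands to the left of the column and bounds the free space there; origin at the centre of its underside.
- vial: Bystander: clear vial with an orange cap, 27 mm diameter, 62 mm tall; origin at the centre of its underside.
- vial_dark: Bystander: vial with a black cap, 22 mm diameter, 48 mm tall; origin at the centre of its underside.
Things that resemble listed ones, but are neither listed nor needed, are in the scene too. What is shaped like the rod but turquoise or yellow is not meant.

How it is judged (in metres and radians):
On the way, in this order (a step that is already met when the one before it is completed fails the run):
1. the upper plug is let go upright in the bore of the column (z of upper_plug in the frame of column_mouth below -0.008 m and horizontal distance between upper_plug and column_mouth below 0.003 m and angle between upper_plug's own z axis and vertical below 0.25 rad and contact force between the fingers and upper_plug below 0.1 N), for 0.1 s.
2. the plugs stand still on the bottom under a firm push of the rod (over 16 N, for 0.3 s) (z of upper_plug in the frame of column_mouth below -0.066 m and horizontal distance between upper_plug and column_mouth below 0.003 m and angle between upper_plug's own z axis and vertical below 0.1 rad and contact force between rod and upper_plug above 16 N and linear speed of upper_plug below 0.004 m/s), for 0.3 s.
At the end, for the whole second after the job is handed in: both plugs are home: the upper plug upright on top of the lower (its underside more than 66 mm below the mouth, within 3 mm of the bore axis) with the catch sprung out over it (within 0.6 mm); the rod is released at rest in its hole in the kit, upright, its foot within 4 mm of the bottom of the hole (z of upper_plug in the frame of column_mouth below -0.066 m and horizontal distance between upper_plug and column_mouth below 0.003 m and angle between upper_plug's own z axis and vertical below 0.1 rad and value of joint catch_0 below 0.0006 m and horizontal distance between rod and rod_hole below 0.006 m and z of rod in the frame of kit below 0.01 m and angle between rod's own z axis and vertical below 0.12 rad and linear speed of each of rod, upper_plug below 0.02 m/s); the robot touches nothing.
It fails at once if the rod pushed the plug with more than 35 N (contact force between rod and upper_plug above 35 N).
It fails at once if a bystander was moved more than 15 mm (distance of any of acid_bottle, base_bottle, beaker, timer, vial, vial_dark from where it was at the start of the episode above 0.015 m).
It also fails if it takes over 72 s, if anything falls off the work surface, if the arm or the gripper's body presses on something with over 40 N, if the wrist force passes 120 N, or if a joint passes its speed limit or range.

## Working session

There is one attempt and no reset: what is moved stays moved. The work goes in short steps, Python scripts to look and compute and a tool call to move; the robot and the scene stay as the last step left them, time stands still between calls to the robot, and variables do not carry over. Pictures are saved under pics/ and viewed, at most 10 in all, crops included, and the job is handed in when it is done.

Besides the shell and the picture viewer there is one more tool, called after "Call:" as a command line: name --argument value ..., lists and objects as JSON in quotes. jog_arm: Moves the arm, as the interface text tells. Its arguments: {"type":"object","properties":{"steps":{"type":"array"},"squeeze":{"type":"number"}},"required":["steps"]}

```bash
mkdir -p pics; cat > h.py <<'E'
import numpy as np, cv2
from workcell import arm
def cap(n,f):
    d=arm.get_image(n); np.savez('pics/'+f+'.npz',**d); cv2.imwrite('pics/'+f+'.png',d['pixels'][:,:,::-1]); return d
def load(f): return dict(np.load('pics/'+f+'.npz'))
def ray(d,u,v):
    K=d['mtx']; k=float(d['k1'])
    p=cv2.undistortPoints(np.array([[[u,v]]],float),K,np.array([k,0,0,0,0]))[0,0] if False else None
    x=np.array([(u-K[0,2])/K[0,0],(v-K[1,2])/K[1,1]]); s=x.copy()
    for _ in range(30): s=x/(1+k*(s@s))
    R=d['R']; return -R.T@d['t'], R.T@np.array([s[0],s[1],1.])
def onz(d,u,v,z):
    c,r=ray(d,u,v); return c+r*(z-c[2])/r[2]
def tri(*l):
    A=0;b=0
    for d,u,v in l:
        c,r=ray(d,u,v); r=r/np.linalg.norm(r); P=np.eye(3)-np.outer(r,r); A=A+P; b=b+P@c
    return np.linalg.solve(A,b)
def proj(d,X):
    q=d['R']@np.array(X,float)+d['t']; s=q[:2]/q[2]; s=s*(1+float(d['k1'])*(s@s)); return d['mtx'][:2,:2]@s+d['mtx'][:2,2]
E
python3 - <<'E'
from h import *
a=cap('scene','s0');b=cap('top','t0')
for d in (a,b): print(d['mtx'],d['k1'],-d['R'].T@d['t'],d['R'][2])
s=arm.read_state(); print(s['position'],s['ee_rot'],s['time'],s['ft_force'])
E
```

```text
[[554.16592889   0.         321.36541161]
 [  0.         554.16592889 258.43590986]
 [  0.           0.           1.        ]] -0.037387432869845784 [ 126.21017618 -976.54192071  766.26337743] [ 0.37602133  0.73427185 -0.56520156]
[[514.88149101   0.         303.41228765]
 [  0.         514.88149101 238.23661716]
 [  0.           0.           1.        ]] 0.007409846931209731 [ 335.54731124 -178.63706555 1209.4009743 ] [ 0.20048153  0.00394352 -0.97968955]
[ 209.47591079 -561.73460563  230.3587635 ] [ 9.84133086e-01  1.77430024e-01 -5.98585324e-05 -8.07547215e-04] 0.1 [-0.26084819 -0.65847985  0.43569394]
```

View pics/s0.png

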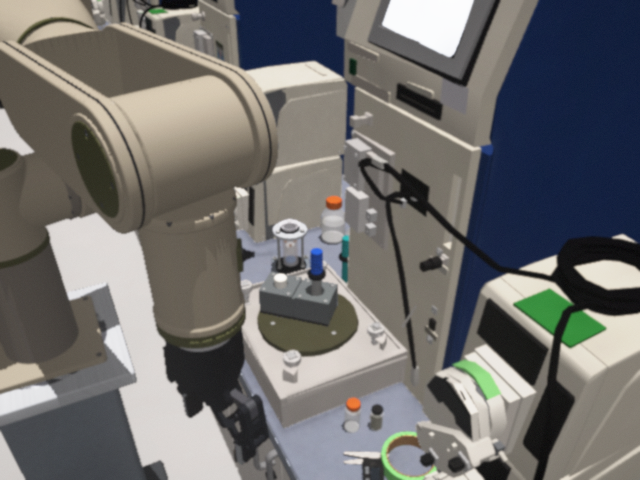

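View pics/t0.png

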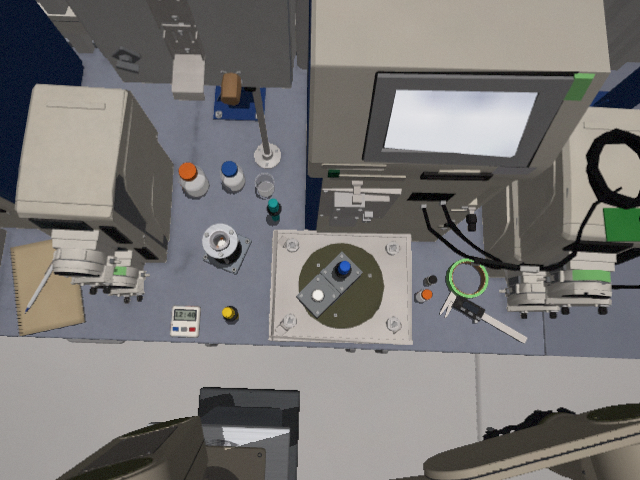

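The pictures show:
- **Plug candidates:** the white plug is at top (318,295) and scene (281,280). The stirrer's white corner screws at top (290,322), (291,244), (393,248) and (393,324) could be mistaken for it.
- **Rod candidates:** the blue rod is at top (344,268) and scene (316,262). Decoys are the turquoise rod at top (273,207), the yellow one at top (230,313) and the blue bottle cap at top (231,169).
- **Column:** the mouth is at top (220,241) and scene (290,230).

I choose the white disc and the blue rod in the grey block.

```bash
python3 - <<'E'
from h import *
a=load('s0');b=load('t0')
def blob(d,m,box):
    x0,y0,x1,y1=box; mm=np.zeros(m.shape,np.uint8); mm[y0:y1,x0:x1]=m[y0:y1,x0:x1]
    n,l,s,c=cv2.connectedComponentsWithStats(mm); i=1+np.argmax(s[1:,4]); return c[i],s[i]
for nm,d,bx,pb in(('s',a,(300,240,330,280),(270,268,292,288)),('t',b,(330,255,360,282),(308,285,328,305))):
    p=d['pixels'].astype(int); blue=(p[...,2]>p[...,0]+60).astype(np.uint8); wh=(p.min(2)>170).astype(np.uint8)
    print(nm,blob(d,blue,bx),blob(d,wh,pb))
ca=cv2.resize(a['pixels'][205:335,235:365],(520,520),interpolation=cv2.INTER_CUBIC)[:520]
cb=cv2.resize(b['pixels'][210:330,190:370],(780,520),interpolation=cv2.INTER_CUBIC)
cb=cv2.resize(b['pixels'][215:325,195:365],(800,518),interpolation=cv2.INTER_CUBIC)
cv2.imwrite('pics/c0.png',np.vstack([np.hstack([cv2.resize(ca,(300,300)),cv2.resize(cb,(463,300))])])[:,:,::-1])
E
```

```text
s (array([316.2599278 , 260.31046931]), array([310, 248,  13,  27, 277], dtype=int32)) (array([279.88659794, 277.57731959]), array([274, 274,  13,   9,  97], dtype=int32))
t (array([343.97457627, 266.89830508]), array([338, 261,  12,  13, 118], dtype=int32)) (array([317.50588235, 294.52941176]), array([313, 290,  10,  10,  85], dtype=int32))
```

View pics/c0.png

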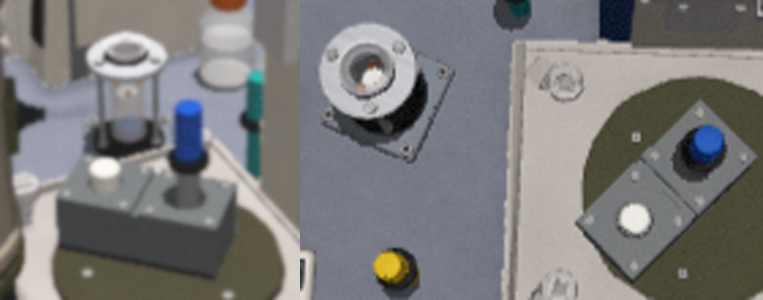

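The crop confirms the choice: a white disc (plug, top about (318,294.7)), the blue rod (top about (345.3,266.3)) in the same grey block, and the column funnel (top about (219.6,241), scene about (290,227)).

```bash
python3 - <<'E'
from h import *
a=load('s0');b=load('t0')
P=tri((a,280,277.6),(b,317.7,294.6)); R=tri((a,316.2,250.5),(b,345.3,266.3)); C=tri((a,290,226.5),(b,219.6,241))
print('plug',P,'rodtop',R,'col',C)
print(onz(b,317.7,294.6,161),onz(b,345.3,266.3,233),onz(b,219.6,241,130))
d=onz(b,345.3,266.3,233)-onz(b,317.7,294.6,161); print(np.linalg.norm(d[:2]),np.degrees(np.arctan2(d[1],d[0])))
# instrument front edge
print('face',onz(b,320,215,0), onz(b,420,210,0),'screws',[onz(b,u,v,123).round() for u,v in((290,322),(291,244),(393,248),(393,324))])
from scipy.spatial.transform import Rotation as Ro
s=arm.read_state(); print(Ro.from_quat(s['ee_rot']).as_matrix().round(3))
E
```

```text
plug [ 434.45083395 -207.76156371  157.60389627] rodtop [ 484.01318313 -257.05354438  232.33366577] col [547.14708705   5.15623154 121.98099625]
[ 434.29646734 -207.72013535  161.        ] [ 483.53559365 -256.86150401  233.        ] [543.73824533   4.37655878 130.        ]
69.56554947686956 -44.943066974994736
face [ 641.8968058  -211.78649253    0.        ] [ 663.45038693 -453.8326552     0.        ] screws [array([ 379., -153.,  123.]), array([ 544., -148.,  123.]), array([ 544., -367.,  123.]), array([ 383., -367.,  123.])]
[[ 0.937  0.349 -0.   ]
 [ 0.349 -0.937  0.002]
 [ 0.    -0.002 -1.   ]]
```

Call:
jog_arm --steps '[85,0,0,-35,0,85,28,-21,0,0,85,28,-21,0,0,85,28,-21,0,0,85,28,-21,0,0,85,28,-21,0,0,85,28,-21,0,0,85,28,-21,0,0,85,28,-21,0,0,85,28,-21,0,0,85,28,-21,0,0,85,28,-21,0,0]'

```text
time: 1.1
position: [417.9, -236.5, 266.0]
ee_rot: [0.984, 0.177, -0.0, -0.0]
ft_force: [0.3, -0.0, -0.4]
opening: 85.0
grip_force: 0.0
```

Call:
jog_arm --steps '[85,0,0,0,-0.12,85,0,0,0,-0.12,85,0,0,0,-0.12,85,0,0,0,-0.12,85,0,0,0,-0.12,85,0,0,0,-0.12,85,0,0,0,-0.12,85,0,0,0,-0.12,85,0,0,0,-0.12,85,0,0,0,-0.12,85,0,0,0,-0.12,85,0,0,0,-0.12]'

```text
time: 2.1
position: [417.3, -238.0, 265.8]
ee_rot: [0.621, 0.784, -0.0, -0.0]
ft_force: [0.9, -0.4, 0.5]
opening: 85.1
grip_force: 0.0
```

Call:
jog_arm --steps '[60,0,0,0,-0.12,60,0,0,0,-0.12,60,0,0,0,-0.12,60,0,0,0,-0.12,60,0,0,0,-0.07,60,0,0,0,0]'

```text
time: 2.6
position: [417.3, -238.0, 265.9]
ee_rot: [0.385, 0.923, 0.0, -0.0]
ft_force: [-1.3, -0.1, 0.3]
opening: 59.8
grip_force: 0.0
```

```bash
cat >> h.py <<'E'
from scipy.spatial.transform import Rotation as Ro
def to(X,closing=None):
    s=arm.read_state(); R=Ro.from_quat(s['ee_rot']).as_matrix(); d=np.array(X)-s['position']
    print('pos',s['position'].round(1),'move tool xyz',(R.T@d).round(1),'yaw of y',np.degrees(np.arctan2(R[1,1],R[0,1])).round(1),'tilt',R[:,2].round(3),'q',s['joint_pos'].round(2),'t',s['time'],'F',s['ft_force'].round(1),'open',s['opening'])
E
python3 - <<'E'
from h import *
to([434.4,-207.7,260]); d=cap('wrist','w1')
print(proj(d,[434.4,-207.7,161]),proj(d,[483.7,-257,145]))
E
```

```text
pos [ 417.3 -238.   265.9] move tool xyz [ 9.5 33.5  5.9] yaw of y 44.7 tilt [-0.001  0.001 -1.   ] q [-0.63 -0.21  1.76 -0.    1.6  -1.4 ] t 2.6 F [-1.3 -0.1  0.3] open 59.810539110836565
[362.80301895 226.08117878] [357.64009165 299.83382718]
```

View pics/w1.png

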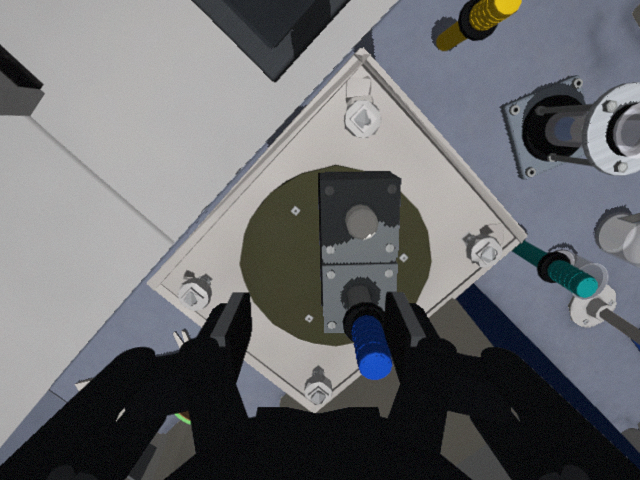

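The wrist view shows the plug at (361,222), about 4 px from where I predicted, and the blue rod at (372,360). The fingers straddle the block's line.

```bash
python3 - <<'E'
from h import *
w=load('w1');a=load('s0');b=load('t0')
print(w['mtx'][0,0],-w['R'].T@w['t'])
print(onz(w,361,221.5,161), tri((a,280,277.6),(b,317.7,294.6),(w,361,221.5)))
print('rod',onz(w,376,368,233),tri((a,316.2,250.5),(b,345.3,266.3),(w,376,368)))
to([434,-206.5,148])
E
```

```text
345.01973443447673 [ 361.85248517 -182.19103652  408.96023008]
[ 430.86380628 -206.22786568  161.        ] [ 433.78198302 -207.2423423   156.79046249]
rod [ 485.34767092 -256.18944807  233.        ] [ 484.5138323  -256.68019569  232.50509132]
pos [ 417.3 -238.   265.9] move tool xyz [ 10.8  34.  117.9] yaw of y 44.4 tilt [-0.001  0.    -1.   ] q [-0.63 -0.21  1.76  0.    1.6  -1.4 ] t 2.65 F [ 1.  -0.1  0.1] open 59.82866009667154
```

Call:
jog_arm --steps '[50,5.5,16.5,10,0,50,5.5,16.5,20,0,50,0,0,25,0,50,0,0,0,0]'

```text
time: 2.98
position: [431.3, -205.1, 206.2]
ee_rot: [0.388, 0.922, 0.001, -0.004]
ft_force: [-1.2, 0.6, -1.7]
opening: 50.0
grip_force: 0.0
```

```bash
python3 - <<'E'
from h import *
to([433,-207,148.5]); d=cap('wrist','w2')
p=d['pixels'].astype(int); print(proj(d,[433,-207,161]))
m=((p.min(2)>150)&(p.max(2)-p.min(2)<40)).astype(np.uint8)
n,l,s,c=cv2.connectedComponentsWithStats(m)
u0,v0=proj(d,[433,-207,161])
for i in range(1,n):
    if s[i,4]>60 and np.hypot(c[i][0]-u0,c[i][1]-v0)<70: print(c[i],s[i],onz(d,*c[i],161))
cv2.imwrite('pics/w2c.png',cv2.resize(p[150:420,180:540].astype(np.uint8),None,fx=1.6,fy=1.6)[:,:,::-1])
E
```

```text
pos [ 431.3 -205.1  206.2] move tool xyz [-3.   0.  57.7] yaw of y 44.4 tilt [-0.006  0.004 -1.   ] q [-0.55 -0.19  1.84  0.    1.49 -1.33] t 2.9833 F [-1.2  0.6 -1.7] open 49.971590206703254
[318.02966375 273.34383479]
```

View pics/w2c.png

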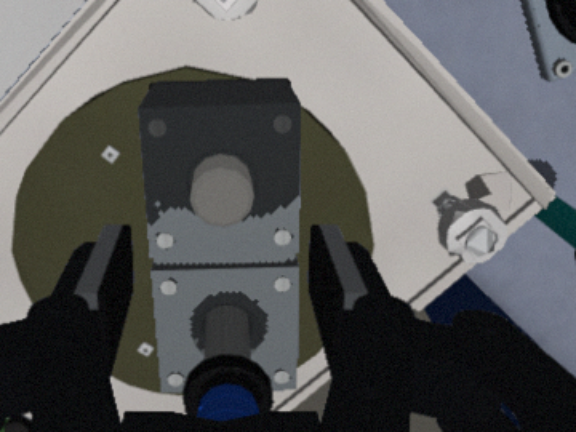

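The plug is shadowed at crop (222,197), which is full-image (319,273). That is within 1 px of the prediction, and it is centred between the fingers.

Call:
jog_arm --steps '[50,-1.5,0,25,0,50,0,0,20,0,50,0,0,10,0,50,0,0,0,0,50,0,0,0,0]'

```text
time: 3.45
position: [434.4, -208.7, 157.2]
ee_rot: [0.388, 0.922, -0.0, 0.0]
ft_force: [0.7, -0.3, 0.6]
opening: 50.0
grip_force: 0.0
```

```bash
python3 - <<'E'
from h import *
to([433,-207,148.5])
E
```

```text
pos [ 434.4 -208.7  157.2] move tool xyz [2.2 0.1 8.7] yaw of y 44.4 tilt [-0. -0. -1.] q [-0.55 -0.15  1.9  -0.    1.39 -1.33] t 3.45 F [ 0.7 -0.3  0.6] open 49.98852297206004
```

Call:
jog_arm --steps '[50,2,0,5,0,50,0,0,4,0,50,0,0,0,0,20,0,0,0,0,20,0,0,0,0,20,0,0,0,0,20,0,0,0,0,20,0,0,0,0,20,0,0,0,0]' --squeeze 40

```text
time: 4.2
position: [433.4, -207.1, 147.9]
ee_rot: [0.387, 0.922, -0.0, 0.001]
ft_force: [-1.3, -0.4, 5.9]
opening: 22.1
grip_force: 39.7
```

Call:
jog_arm --steps '[20,0,0,-5,0,20,0,0,-15,0,20,0,0,-30,0,20,0,0,-40,0,20,0,0,0,0]'

```text
time: 4.62
position: [435.7, -208.5, 245.3]
ee_rot: [0.387, 0.922, -0.001, 0.005]
ft_force: [1.5, -0.2, 2.2]
opening: 21.8
grip_force: 39.2
```

```bash
python3 - <<'E'
from h import *
to([433,-207,237]); d=cap('wrist','w3'); p=d['pixels']
print(arm.read_state()['grip_force'])
cv2.imwrite('pics/w3c.png',cv2.resize(p[150:420,180:540],None,fx=1.6,fy=1.6)[:,:,::-1])
E
```

```text
pos [ 435.7 -208.5  245.3] move tool xyz [ 3.1 -0.9  8.3] yaw of y 44.5 tilt [ 0.009 -0.005 -1.   ] q [-0.55 -0.21  1.79  0.    1.55 -1.33] t 4.6167 F [ 1.5 -0.2  2.2] open 21.787259735099155
39.23315860563889
```

View pics/w3c.png

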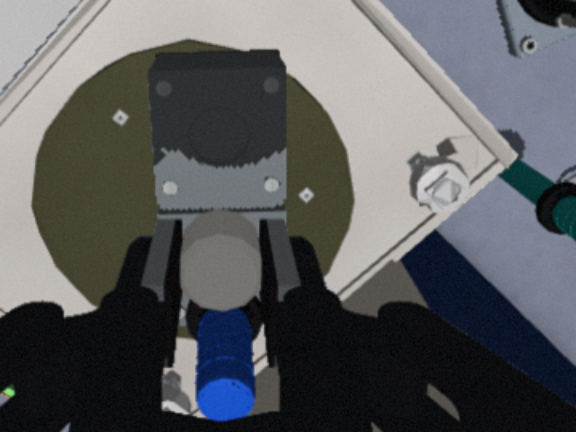

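The plug sits upright between the pads and its well is empty. Next I carry it over to the column.

Call:
jog_arm --steps '[20,9.4,28,0,0,20,9.4,28,0,0,20,9.4,28,0,0,20,9.4,28,0,0,20,9.4,28,0,0,20,9.4,28,0,0,20,9.4,28,0,0,20,9.4,28,0,0,20,0,0,20,0,20,0,0,20,0,20,0,0,0,0,20,0,0,0,0]'

```text
time: 5.67
position: [538.5, 3.9, 195.1]
ee_rot: [0.387, 0.922, -0.001, -0.002]
ft_force: [-0.0, 0.6, 1.0]
opening: 22.2
grip_force: 39.3
```

```bash
python3 - <<'E'
from h import *
to([543.7,4.4,205]); d=cap('wrist','w4'); p=d['pixels']
print(arm.read_state()['grip_force'],proj(d,[543.7,4.4,130]),proj(d,[543.7,4.4,118]))
b=load('t0')['pixels'][210:275,185:260]
cv2.imwrite('pics/w4c.png',np.hstack([cv2.resize(p[150:420,180:480],(500,450)),cv2.resize(b,(290,450))])[:,:,::-1])
E
```

```text
pos [538.5   3.9 195.1] move tool xyz [-3.3  4.  -9.9] yaw of y 44.5 tilt [-0.005  0.    -1.   ] q [-0.09 -0.01  1.7  -0.    1.46 -0.86] t 5.6667 F [-0.   0.6  1. ] open 22.18369395965642
39.342720058048144 [324.46286705 261.90009675] [324.18716795 255.46376343]
```

View pics/w4c.png

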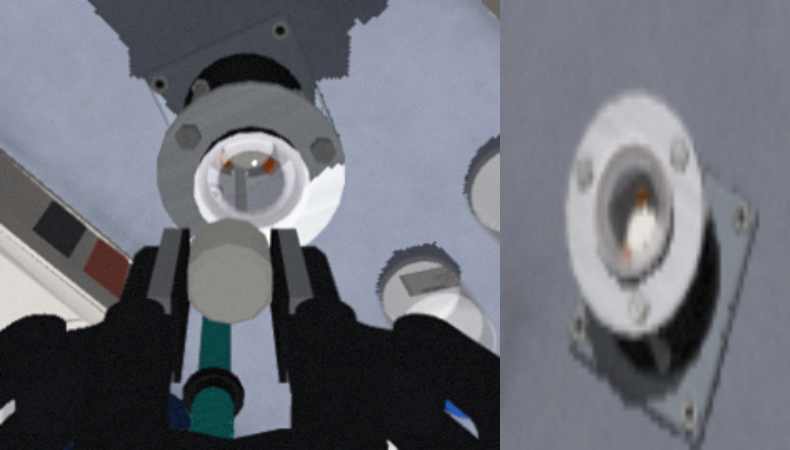

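The mouth lip is at crop (251,185), full (331,262). The flange centre is at full (330.6,254). The plug is still held upright.

```bash
python3 - <<'E'
from h import *
w=load('w4');b=load('t0')
print('mtx',w['mtx'][0,2],w['mtx'][1,2])
print('w flange',onz(w,330.6,253.8,118),'w lip',onz(w,330.9,262,130),'t flange',onz(b,219.8,240.7,118))
print('tri',tri((w,330.6,253.8),(b,219.8,240.7)))
# plug in hand: top face centre crop (230,285), at z=195.1-7+20=208
print('plug',onz(w,180+230/1.6667,150+283/1.6667,208.))
to([543.7,4.4,140])
E
```

```text
mtx 317.55869103005915 237.99424342873863
w flange [545.95682818   8.31042957 118.        ] w lip [546.71940003   7.2742545  130.        ] t flange [546.72826164   6.02561388 118.        ]
tri [547.71979267   6.9739242  112.20689807]
plug [538.15066956   4.32069678 208.        ]
pos [539.6   3.6 196.8] move tool xyz [-2.4  3.6 56.8] yaw of y 44.4 tilt [-0.002  0.    -1.   ] q [-0.09 -0.01  1.7  -0.    1.46 -0.86] t 5.7167 F [-0.9  0.2  0. ] open 22.479439836565593
```

Call:
jog_arm --steps '[20,-2.3,7.2,0,0,20,0,0,25,0,20,0,0,20,0,20,0,0,10,0,20,0,0,0,0,20,0,0,0,0,20,0,0,0,0]'

```text
time: 6.3
position: [548.1, 7.0, 144.1]
ee_rot: [0.387, 0.922, 0.0, 0.001]
ft_force: [0.3, -0.8, 0.1]
opening: 21.9
grip_force: 39.3
```

```bash
python3 - <<'E'
from h import *
to([546.4,7,133])
E
```

```text
pos [548.1   7.  144.1] move tool xyz [ 1.2 -1.2 11.1] yaw of y 44.5 tilt [ 0.002 -0.    -1.   ] q [-0.08  0.05  1.74  0.    1.35 -0.86] t 6.3 F [ 0.3 -0.8  0.1] open 21.892589185165637
```

Call:
jog_arm --steps '[20,1,-1,4,0,20,0,0,4,0,20,0,0,3,0,20,0,0,0,0,20,0,0,0,0]'

```text
time: 6.72
position: [545.3, 7.1, 131.1]
ee_rot: [0.387, 0.922, -0.0, -0.0]
ft_force: [-1.0, -0.2, -0.2]
opening: 21.6
grip_force: 39.3
```

```bash
python3 - <<'E'
from h import *
to([546.4,7,133]); d=cap('wrist','w5'); p=d['pixels']
cv2.imwrite('pics/w5c.png',cv2.resize(p[150:420,180:480],(600,540))[:,:,::-1])
E
```

```text
pos [545.3   7.1 131.1] move tool xyz [-0.9  0.7 -1.9] yaw of y 44.5 tilt [-0.001  0.    -1.   ] q [-0.08  0.05  1.76 -0.    1.33 -0.86] t 6.7167 F [-1.  -0.2 -0.2] open 21.58808987880384
```

View pics/w5c.png

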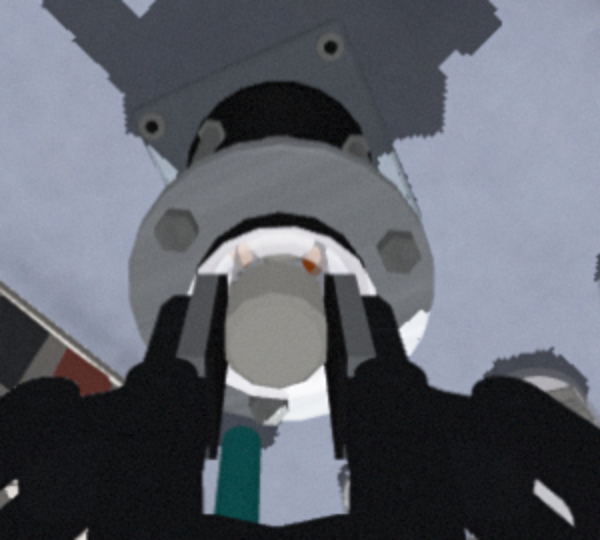

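The plug at crop x≈277 is centred in the lip (x≈284) to about 1.5 mm, with its foot inside the funnel. Releasing.

Call:
jog_arm --steps '[30,0,0,0,0,40,0,0,0,0,45,0,0,0,0,45,0,0,0,0,45,0,0,0,0,45,0,0,-20,0,45,0,0,-30,0,45,0,0,-35,0,45,0,0,-35,0,45,0,0,-20,0,45,0,0,0,0,45,0,0,0,0]'

```text
time: 7.77
position: [546.5, 7.0, 273.2]
ee_rot: [0.387, 0.922, 0.001, 0.002]
ft_force: [-0.7, 1.1, -0.5]
opening: 44.9
grip_force: 0.0
```

```bash
python3 - <<'E'
from h import *
to([484.5,-256.6,270]); d=cap('wrist','w6'); p=d['pixels']
u,v=proj(d,[546,7,120]); print(u,v); u,v=int(u),int(v)
c1=cv2.resize(p[v-50:v+50,u-50:u+50],(400,400))
e=cap('scene','s6')['pixels']; c2=cv2.resize(e[210:290,260:340],(400,400))
cv2.imwrite('pics/w6c.png',np.hstack([c1,c2])[:,:,::-1])
E
```

```text
pos [546.5   7.  273.2] move tool xyz [-144.7 -228.9    3.1] yaw of y 44.5 tilt [ 0.004 -0.    -1.   ] q [-0.08 -0.03  1.58 -0.    1.59 -0.86] t 7.7667 F [-0.7  1.1 -0.5] open 44.925095017061516
316.98836936388676 220.79483766478677
```

View pics/w6c.png

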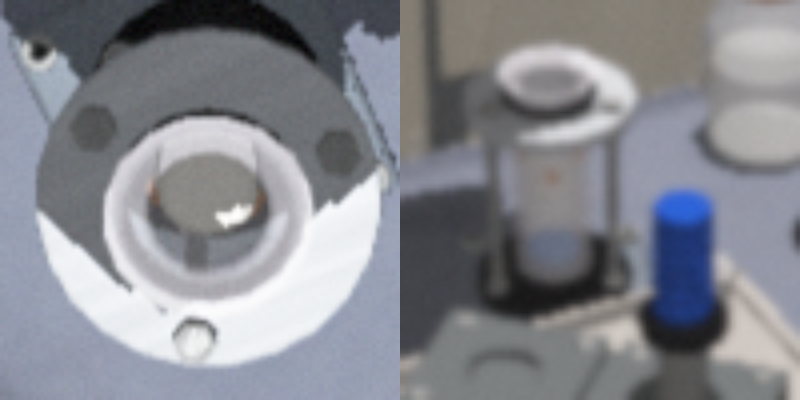

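The plug stands level inside the bore at the catches, which show as orange marks either side. The lip centre is at full (317.8,221.9).

Call:
jog_arm --steps '[50,-18,-28.5,0,0,50,-18,-28.5,0,0,50,-18,-28.5,0,0,50,-18,-28.5,0,0,50,-18,-28.5,0,0,50,-18,-28.5,0,0,50,-18,-28.5,0,0,50,-18,-28.5,0,0,50,0,0,0,0,50,0,0,0,0,50,0,0,0,0]'

```text
time: 8.78
position: [483.1, -254.8, 269.6]
ee_rot: [0.387, 0.922, 0.0, -0.001]
ft_force: [-0.4, 0.0, -0.7]
opening: 50.2
grip_force: 0.0
```

```bash
python3 - <<'E'
from h import *
w=load('w6'); print('col',onz(w,317.75,221.9,130),onz(w,318.1,219.4,118))
to([484.5,-256.6,187.5]); d=cap('wrist','w7'); p=d['pixels'].astype(int)
m=(p[...,2]>p[...,0]+60).astype(np.uint8); n,l,s,c=cv2.connectedComponentsWithStats(m); 
for i in range(1,n):
    if s[i,4]>200: print(c[i],s[i])
print(proj(d,[484.5,-256.6,233]),proj(d,[484.5,-256.6,187]))
E
```

```text
col [545.2833728    8.65519779 130.        ] [546.18129839   8.23282455 118.        ]
pos [ 483.1 -254.8  269.6] move tool xyz [-2.5 -0.3 82.1] yaw of y 44.4 tilt [-0.002  0.002 -1.   ] q [-0.58 -0.03  1.58  0.    1.59 -1.35] t 8.7833 F [-0.4  0.  -0.7] open 50.212982886097116
[561.32957111 223.68848758] [549 212  25  24 443]
[318.07224564 265.28356412] [ 300  237   37   56 1661]
[632.18095238 312.10952381] [620 298  20  31 210]
[317.48234179 278.59175942] [317.52348009 251.34038232]
```

Call:
jog_arm --steps '[50,-1,0,20,0,50,0,0,30,0,50,0,0,20,0,50,0,0,8,0,50,0,0,0,0,50,0,0,0,0,50,0,0,0,0]'

```text
time: 9.42
position: [485.4, -256.1, 195.2]
ee_rot: [0.387, 0.922, -0.0, 0.001]
ft_force: [0.4, -0.6, 0.3]
opening: 50.1
grip_force: 0.0
```

```bash
python3 - <<'E'
from h import *
to([484.5,-256.6,188.5]); d=cap('wrist','w8'); p=d['pixels'].astype(int)
m=(p[...,2]>p[...,0]+60).astype(np.uint8); n,l,s,c=cv2.connectedComponentsWithStats(m); 
for i in range(1,n):
    if s[i,4]>200: print(c[i],s[i])
for z in (233,187): print(proj(d,[484.5,-256.6,z]))
E
```

```text
pos [ 485.4 -256.1  195.2] move tool xyz [ 0.3 -1.   6.7] yaw of y 44.5 tilt [ 0.002 -0.001 -1.   ] q [-0.58  0.01  1.68  0.    1.45 -1.36] t 9.4167 F [ 0.4 -0.6  0.3] open 50.08879939925589
[625.6230441  248.38122333] [598 229  42  36 703]
[316.63916176 329.43265663] [ 288  279   58   99 4581]
[315.52950796 357.05957724]
[316.02033288 297.67737   ]
```

Call:
jog_arm --steps '[50,1.5,-0.5,4,0,50,0,0,2.5,0,50,0,0,0,0,18,0,0,0,0,18,0,0,0,0,18,0,0,0,0,18,0,0,0,0,18,0,0,0,0,18,0,0,0,0,18,0,0,0,0]' --squeeze 100

```text
time: 10.3
position: [483.7, -255.5, 187.9]
ee_rot: [0.387, 0.922, 0.0, 0.001]
ft_force: [1.6, 1.4, 4.9]
opening: 20.0
grip_force: 95.3
```

```bash
python3 - <<'E'
from h import *
to([484.5,-256.6,188.5]); d=cap('wrist','w9')
E
```

```text
pos [ 483.7 -255.5  187.9] move tool xyz [-1.4 -0.2 -0.6] yaw of y 44.5 tilt [ 0.002 -0.001 -1.   ] q [-0.58  0.01  1.69  0.    1.44 -1.36] t 10.3 F [1.6 1.4 4.9] open 19.97897734966351
```

Call:
jog_arm --steps '[18,0,0,-5,0,18,0,0,-15,0,18,0,0,-25,0,18,0,0,-25,0,18,0,0,0,0,18,0,0,0,0]'

```text
time: 10.85
position: [483.6, -255.9, 258.4]
ee_rot: [0.387, 0.922, -0.0, 0.001]
ft_force: [-0.1, -1.2, -2.3]
opening: 19.9
grip_force: 94.7
```

```bash
python3 - <<'E'
from h import *
to([546,7.8,258]); d=cap('scene','s10'); p=d['pixels']; cap('wrist','w10')
w=load('w10')['pixels']
cv2.imwrite('pics/s10c.png',np.hstack([cv2.resize(p[190:310,250:370],(400,400)),cv2.resize(w[150:420,180:450],(400,400))])[:,:,::-1])
E
```

```text
pos [ 483.6 -255.9  258.4] move tool xyz [1.446e+02 2.292e+02 1.000e-01] yaw of y 44.5 tilt [ 0.002 -0.002 -1.   ] q [-0.58 -0.03  1.6  -0.    1.56 -1.36] t 10.85 F [-0.1 -1.2 -2.3] open 19.896239209919777
```

View pics/s10c.png

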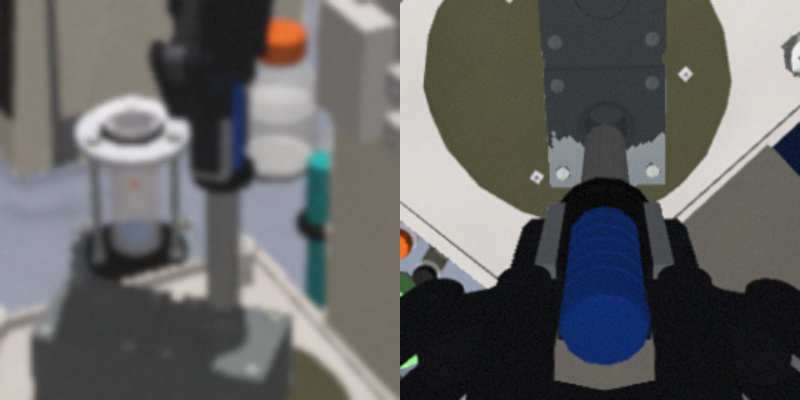

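The rod is held upright by its blue grip with its foot clear of the block. Next I carry it to the column.

Call:
jog_arm --steps '[18,18.1,28.6,0,0,18,18.1,28.6,0,0,18,18.1,28.6,0,0,18,18.1,28.6,0,0,18,18.1,28.6,0,0,18,18.1,28.6,0,0,18,18.1,28.6,0,0,18,18.1,28.6,0,0,18,0,0,10,0,18,0,0,10,0,18,0,0,0,0,18,0,0,0,0]'

```text
time: 11.95
position: [543.4, 7.4, 234.5]
ee_rot: [0.387, 0.922, -0.001, -0.002]
ft_force: [1.0, 0.2, -1.2]
opening: 20.2
grip_force: 95.0
```

```bash
python3 - <<'E'
from h import *
to([546,7.8,238]); d=cap('wrist','w11')
to([546,7.8,238])
# edges of shaft left/right at rows below collar
p=d['pixels'].astype(int)
for v in (205,215,225,235): print(v,[int(x) for x in p[v,270:370:2].sum(1)//3])
print([proj(d,[546,7.8,z]).round(1) for z in (130,150,165,175)])
E
```

```text
pos [543.4   7.4 234.5] move tool xyz [-1.5  2.1 -3.5] yaw of y 44.4 tilt [-0.004 -0.    -1.   ] q [-0.08 -0.02  1.64 -0.    1.53 -0.86] t 11.95 F [ 1.   0.2 -1.2] open 20.16490367601124
pos [544.    7.2 235.6] move tool xyz [-0.9  1.8 -2.4] yaw of y 44.4 tilt [-0.002 -0.    -1.   ] q [-0.08 -0.02  1.64 -0.    1.53 -0.86] t 12.0 F [ 0.5  0.2 -1.1] open 19.877287786825118
205 [171, 167, 133, 168, 176, 173, 174, 111, 118, 115, 115, 121, 117, 124, 121, 119, 121, 123, 123, 121, 120, 115, 115, 118, 111, 115, 117, 120, 118, 114, 118, 112, 117, 112, 119, 120, 117, 118, 119, 119, 116, 120, 115, 116, 111, 174, 164, 115, 169, 170]
215 [169, 165, 172, 160, 111, 126, 98, 88, 86, 88, 89, 91, 78, 112, 118, 114, 116, 114, 89, 46, 91, 185, 223, 223, 222, 224, 221, 222, 217, 222, 172, 129, 62, 75, 112, 121, 116, 115, 119, 118, 116, 112, 115, 113, 119, 115, 117, 119, 148, 130]
225 [167, 172, 116, 114, 116, 114, 113, 118, 114, 113, 114, 115, 111, 134, 210, 217, 205, 193, 174, 208, 211, 190, 156, 140, 138, 137, 144, 136, 140, 145, 180, 204, 209, 175, 188, 205, 211, 219, 155, 119, 113, 112, 86, 90, 88, 87, 88, 95, 120, 119]
235 [168, 150, 117, 118, 120, 119, 117, 121, 115, 116, 114, 186, 221, 209, 189, 194, 179, 151, 95, 125, 126, 113, 81, 68, 74, 69, 84, 102, 136, 140, 144, 133, 120, 90, 129, 179, 209, 202, 204, 217, 224, 113, 120, 115, 112, 141, 248, 247, 247, 247]
[array([321.1, 240.6]), array([321.3, 249.4]), array([321.5, 256.9]), array([321.6, 262.5])]
```

Call:
jog_arm --steps '[18,-1,0.5,6,0,18,0,0,6,0,18,0,0,0,0,18,0,0,0,0,18,0,0,0,0]'

```text
time: 12.42
position: [545.9, 7.6, 224.8]
ee_rot: [0.387, 0.922, 0.0, -0.0]
ft_force: [-0.2, -0.9, -2.1]
opening: 20.3
grip_force: 95.0
```

```bash
python3 - <<'E'
from h import *
to([546.6,7,222]); d=cap('wrist','w12'); p=d['pixels'][:,:,:].astype(int)
u,v=proj(d,[546.6,7,130]); print(u,v)
g=p.min(2)
for r in range(int(v)-45,int(v)+10,4):
    x=np.where(g[r,270:370]>165)[0]+270
    print(r,(x.min(),x.max()) if len(x) else None, end=' ')
E
```

```text
pos [545.9   7.6 224.8] move tool xyz [-1.   0.1  2.8] yaw of y 44.4 tilt [-0.  0. -1.] q [-0.08 -0.01  1.65  0.    1.51 -0.86] t 12.4167 F [-0.2 -0.9 -2.1] open 20.34107991474823
318.0114199289515 243.56175357445414
198 (np.int64(271), np.int64(278)) 202 (np.int64(273), np.int64(280)) 206 (np.int64(274), np.int64(360)) 210 (np.int64(362), np.int64(362)) 214 (np.int64(317), np.int64(323)) 218 (np.int64(303), np.int64(334)) 222 (np.int64(298), np.int64(339)) 226 (np.int64(293), np.int64(369)) 230 (np.int64(291), np.int64(345)) 234 (np.int64(289), np.int64(368)) 238 (np.int64(288), np.int64(368)) 242 (np.int64(288), np.int64(369)) 246 (np.int64(270), np.int64(368)) 250 (np.int64(270), np.int64(367))
```

The lip rows give a mouth centre of about (318,243), which matches the prediction for (546.6, 7).

Call:
jog_arm --steps '[18,-1,0,5,0,18,0,0,6,0,18,0,0,6,0,18,0,0,3,0,18,0,0,0,0,18,0,0,0,0]'

```text
time: 12.97
position: [546.3, 7.3, 204.3]
ee_rot: [0.387, 0.922, -0.0, -0.0]
ft_force: [-0.1, 0.3, -2.4]
opening: 19.8
grip_force: 95.0
```

```bash
python3 - <<'E'
from h import *
to([546.6,7,200])
E
```

```text
pos [546.3   7.3 204.3] move tool xyz [-0.4  0.   4.3] yaw of y 44.5 tilt [-0.001  0.    -1.   ] q [-0.08  0.    1.67  0.    1.47 -0.86] t 12.9667 F [-0.1  0.3 -2.4] open 19.831741602234157
```

Foot is at about 115 mm, free in the mouth. Now I lower it slowly.

Call:
jog_arm --steps '[18,0,0,2,0,18,0,0,2,0,18,0,0,2,0,18,0,0,0,0]'

```text
time: 13.3
position: [546.4, 7.2, 198.3]
ee_rot: [0.387, 0.922, -0.0, -0.0]
ft_force: [-0.9, -0.3, -2.3]
opening: 20.2
grip_force: 95.0
```

Call:
jog_arm --steps '[18,0,0,2,0,18,0,0,2,0,18,0,0,2,0,18,0,0,0,0]'

```text
time: 13.63
position: [546.3, 7.2, 192.2]
ee_rot: [0.387, 0.922, -0.0, -0.0]
ft_force: [0.6, 0.8, -1.5]
opening: 20.0
grip_force: 95.0
```

Call:
jog_arm --steps '[18,0,0,1,0,18,0,0,1,0,18,0,0,1,0,18,0,0,0,0]'

```text
time: 13.97
position: [546.8, 7.2, 190.1]
ee_rot: [0.387, 0.922, 0.0, 0.0]
ft_force: [-0.0, -0.1, 0.2]
opening: 19.9
grip_force: 95.1
```

Call:
jog_arm --steps '[18,0,0,1,0,18,0,0,1,0,18,0,0,1,0,18,0,0,0,0]'

```text
time: 14.3
position: [547.0, 7.3, 187.5]
ee_rot: [0.387, 0.922, 0.0, 0.0]
ft_force: [-2.3, 1.5, 5.4]
opening: 19.9
grip_force: 95.9
```

Call:
jog_arm --steps '[18,0,0,1,0,18,0,0,1,0,18,0,0,1,0,18,0,0,0,0]'

```text
time: 14.63
position: [546.8, 7.3, 184.0]
ee_rot: [0.387, 0.922, 0.0, 0.0]
ft_force: [-1.5, 1.7, 3.7]
opening: 19.9
grip_force: 95.8
```

Call:
jog_arm --steps '[18,0,0,1,0,18,0,0,1,0,18,0,0,1,0,18,0,0,0,0]'

```text
time: 14.97
position: [546.9, 7.3, 181.1]
ee_rot: [0.387, 0.922, 0.0, 0.0]
ft_force: [-1.3, 1.0, 4.3]
opening: 20.1
grip_force: 95.8
```

Call:
jog_arm --steps '[18,0,0,1,0,18,0,0,1,0,18,0,0,1,0,18,0,0,0,0]'

```text
time: 15.3
position: [546.8, 7.3, 178.1]
ee_rot: [0.387, 0.922, 0.0, 0.0]
ft_force: [-0.3, 0.6, 4.2]
opening: 19.9
grip_force: 95.8
```

Call:
jog_arm --steps '[18,0,0,1,0,18,0,0,1,0,18,0,0,1,0,18,0,0,0,0]'

```text
time: 15.63
position: [546.9, 7.3, 175.1]
ee_rot: [0.387, 0.922, 0.0, 0.0]
ft_force: [0.0, 1.1, 4.3]
opening: 19.6
grip_force: 95.8
```

Call:
jog_arm --steps '[18,0,0,1,0,18,0,0,1,0,18,0,0,1,0,18,0,0,0,0]'

```text
time: 15.97
position: [546.8, 7.3, 172.0]
ee_rot: [0.387, 0.922, 0.0, 0.0]
ft_force: [1.0, 0.5, 4.2]
opening: 19.8
grip_force: 95.8
```

Call:
jog_arm --steps '[18,0,0,1,0,18,0,0,1,0,18,0,0,0,0]'

```text
time: 16.22
position: [546.8, 7.3, 169.9]
ee_rot: [0.387, 0.922, 0.0, 0.0]
ft_force: [-0.8, 2.1, 3.4]
opening: 20.3
grip_force: 95.8
```

Call:
jog_arm --steps '[18,0,0,0.5,0,18,0,0,0.5,0,18,0,0,0,0]'

```text
time: 16.47
position: [546.3, 7.0, 168.0]
ee_rot: [0.387, 0.922, -0.0, -0.0]
ft_force: [0.4, 0.1, -0.2]
opening: 19.7
grip_force: 95.4
```

Call:
jog_arm --steps '[18,0,0,0.5,0,18,0,0,0.5,0,18,0,0,0,0]'

```text
time: 16.72
position: [546.4, 7.1, 167.4]
ee_rot: [0.387, 0.922, -0.0, -0.0]
ft_force: [0.9, 0.5, -1.1]
opening: 20.0
grip_force: 95.4
```

Call:
jog_arm --steps '[18,0,0,0.5,0,18,0,0,0.5,0,18,0,0,0,0]'

```text
time: 16.97
position: [546.4, 7.1, 166.6]
ee_rot: [0.387, 0.922, -0.0, -0.0]
ft_force: [-0.7, -0.1, -0.7]
opening: 20.0
grip_force: 95.4
```

Call:
jog_arm --steps '[18,0,0,0.5,0,18,0,0,0.5,0,18,0,0,0,0]'

```text
time: 17.22
position: [546.5, 7.1, 165.7]
ee_rot: [0.387, 0.922, -0.0, -0.0]
ft_force: [-0.5, -1.0, -0.1]
opening: 20.1
grip_force: 95.2
```

Call:
jog_arm --steps '[18,0,0,0.5,0,18,0,0,0.5,0,18,0,0,0,0]'

```text
time: 17.47
position: [546.9, 7.0, 165.6]
ee_rot: [0.387, 0.922, 0.0, 0.0]
ft_force: [-2.3, -0.6, 6.1]
opening: 19.8
grip_force: 95.9
```

Call:
jog_arm --steps '[18,0,0,0.5,0,18,0,0,0,0]'

```text
time: 17.63
position: [547.1, 7.0, 165.6]
ee_rot: [0.387, 0.922, 0.0, 0.001]
ft_force: [-3.4, -0.3, 8.5]
opening: 20.0
grip_force: 96.4
```

Call:
jog_arm --steps '[18,0,0,0.4,0,18,0,0,0,0]'

```text
time: 17.8
position: [547.2, 7.0, 165.6]
ee_rot: [0.387, 0.922, 0.0, 0.001]
ft_force: [-3.6, -1.2, 11.6]
opening: 19.7
grip_force: 96.8
```

Call:
jog_arm --steps '[18,0,0,0.5,0,18,0,0,0,0]'

```text
time: 17.97
position: [547.4, 6.9, 165.6]
ee_rot: [0.387, 0.922, 0.0, 0.001]
ft_force: [-4.7, -1.0, 13.3]
opening: 20.1
grip_force: 97.4
```

Call:
jog_arm --steps '[18,0,0,0.4,0,18,0,0,0,0]'

```text
time: 18.13
position: [547.5, 6.9, 165.5]
ee_rot: [0.387, 0.922, 0.0, 0.001]
ft_force: [-5.9, -0.9, 14.8]
opening: 20.0
grip_force: 97.9
```

Call:
jog_arm --steps '[18,0,0,0.3,0,18,0,0,0,0]'

```text
time: 18.3
position: [547.5, 6.9, 165.5]
ee_rot: [0.387, 0.922, 0.0, 0.001]
ft_force: [-6.1, -0.8, 17.0]
opening: 20.1
grip_force: 98.2
```

Call:
jog_arm --steps '[18,0,0,0.5,0,18,0,0,0,0,18,0,0,0,0]'

```text
time: 18.55
position: [547.7, 6.8, 165.5]
ee_rot: [0.387, 0.922, 0.0, 0.002]
ft_force: [-7.0, -1.4, 19.5]
opening: 19.8
grip_force: 98.9
```

Call:
jog_arm --steps '[18,0,0,0.2,0,18,0,0,0,0,18,0,0,0,0,18,0,0,0,0,18,0,0,0,0,18,0,0,0,0,18,0,0,0,0]'

```text
time: 19.13
position: [547.8, 6.8, 165.4]
ee_rot: [0.387, 0.922, 0.0, 0.002]
ft_force: [-6.4, -1.1, 19.9]
opening: 20.3
grip_force: 99.1
```

Call:
jog_arm --steps '[18,0,0,0.4,0,18,0,0,0,0,18,0,0,0,0,18,0,0,0,0,18,0,0,0,0,18,0,0,0,0,18,0,0,0,0,18,0,0,0,0]'

```text
time: 19.8
position: [547.9, 6.8, 165.4]
ee_rot: [0.387, 0.922, 0.0, 0.002]
ft_force: [-7.0, -1.8, 22.5]
opening: 19.6
grip_force: 99.8
```

Call:
jog_arm --steps '[18,0,0,-3,0,18,0,0,-3,0,18,0,0,-5,0,18,0,0,0,0,18,0,0,0,0]'

```text
time: 20.22
position: [546.6, 7.2, 172.5]
ee_rot: [0.387, 0.922, 0.0, -0.0]
ft_force: [0.1, -0.2, -1.9]
opening: 20.0
grip_force: 94.9
```

Call:
jog_arm --steps '[18,0,0,-10,0,18,0,0,-20,0,18,0,0,-30,0,18,0,0,-25,0,18,0,0,0,0,18,0,0,0,0,18,0,0,0,0]'

```text
time: 20.8
position: [546.3, 7.2, 257.0]
ee_rot: [0.387, 0.922, -0.0, -0.0]
ft_force: [-0.4, -0.6, -2.8]
opening: 20.2
grip_force: 94.9
```

```bash
python3 - <<'E'
from h import *
to([483.7,-255.6,258]); d=cap('top','t2'); p=d['pixels']
e=load('t0')['pixels']; print(p[238:248:2,216:228:2].tolist()==0, p[240:246:2,218:228:2].mean(2).round(),e[240:246:2,218:228:2].mean(2).round())
E
```

```text
pos [546.3   7.2 257. ] move tool xyz [-143.7 -228.8   -0.9] yaw of y 44.5 tilt [-0.001  0.    -1.   ] q [-0.08 -0.02  1.6   0.    1.56 -0.86] t 20.8 F [-0.4 -0.6 -2.8] open 20.174875687984912
False [[ 48.  47.  42.  69. 135.]
 [ 30.  37.  73. 117. 161.]
 [ 21.  84. 109. 154. 170.]] [[ 71. 158. 214. 143. 125.]
 [168. 224. 224. 219. 163.]
 [213. 225. 214. 196. 185.]]
```

Call:
jog_arm --steps '[18,-18,-28.6,0,0,18,-18,-28.6,0,0,18,-18,-28.6,0,0,18,-18,-28.6,0,0,18,-18,-28.6,0,0,18,-18,-28.6,0,0,18,-18,-28.6,0,0,18,-17.7,-28.6,0,0,18,0,0,0,0,18,0,0,0,0,18,0,0,0,0,18,0,0,0,0]'

```text
time: 21.85
position: [483.9, -254.5, 256.6]
ee_rot: [0.387, 0.922, 0.0, -0.001]
ft_force: [0.6, 1.3, -2.2]
opening: 20.2
grip_force: 95.0
```

```bash
python3 - <<'E'
from h import *
w=cap('wrist','w13')
to([483.7,-255.6,240])
# catch/plug check: column now unobstructed? compare bore pixels
d=cap('top','t3'); e=load('t0')
for n,x in(('now',d),('t0',e)): print(n,x['pixels'][232:250:3,212:230:3].astype(int).tolist()[2:5])
E
```

```text
pos [ 484.1 -254.4  256.9] move tool xyz [-0.6 -1.1 16.9] yaw of y 44.5 tilt [-0.001  0.001 -1.   ] q [-0.58 -0.02  1.6   0.    1.57 -1.36] t 21.9 F [-0.3 -0.1 -2.1] open 19.96486368192169
now [[[155, 153, 156], [75, 71, 75], [58, 59, 61], [97, 51, 19], [68, 68, 69], [136, 132, 134]], [[144, 140, 142], [75, 73, 75], [130, 128, 125], [229, 225, 219], [225, 221, 216], [159, 156, 155]], [[143, 140, 141], [89, 87, 89], [219, 212, 206], [227, 223, 219], [200, 195, 195], [153, 150, 152]]]
t0 [[[152, 151, 154], [72, 72, 71], [62, 64, 62], [96, 49, 21], [68, 69, 68], [132, 130, 132]], [[143, 140, 142], [72, 71, 74], [114, 111, 109], [226, 222, 216], [224, 221, 216], [147, 142, 146]], [[145, 139, 143], [86, 82, 83], [219, 213, 206], [229, 224, 220], [201, 194, 194], [155, 151, 153]]]
```

The orange catch shows in the bore just as at the start, with the white plug face below it. Next I put the rod back.

Call:
jog_arm --steps '[18,-0.6,-1.1,6,0,18,0,0,8,0,18,0,0,0,0,18,0,0,0,0,18,0,0,0,0]'

```text
time: 22.37
position: [483.5, -256.6, 243.3]
ee_rot: [0.387, 0.922, 0.0, -0.0]
ft_force: [0.7, 0.8, -1.3]
opening: 20.3
grip_force: 95.0
```

Call:
jog_arm --steps '[18,0,0,3,0,18,0,0,3,0,18,0,0,3,0,18,0,0,2,0,18,0,0,0,0]'

```text
time: 22.78
position: [483.2, -256.7, 231.8]
ee_rot: [0.387, 0.922, 0.0, -0.001]
ft_force: [1.1, -0.7, -1.7]
opening: 20.1
grip_force: 95.0
```

Call:
jog_arm --steps '[18,0.4,1,2,0,18,0,0,3,0,18,0,0,3,0,18,0,0,3,0,18,0,0,0,0]'

```text
time: 23.2
position: [483.7, -255.6, 220.6]
ee_rot: [0.387, 0.922, 0.0, -0.001]
ft_force: [0.5, -0.6, -1.3]
opening: 19.9
grip_force: 95.0
```

Call:
jog_arm --steps '[18,0,0,4,0,18,0,0,4,0,18,0,0,4,0,18,0,0,4,0,18,0,0,0,0]'

```text
time: 23.62
position: [483.5, -255.5, 204.2]
ee_rot: [0.387, 0.922, 0.0, -0.001]
ft_force: [-0.1, -0.1, -2.5]
opening: 20.2
grip_force: 95.0
```

Going in freely; 16 mm remain.

Call:
jog_arm --steps '[18,0,0,4,0,18,0,0,4,0,18,0,0,3,0,18,0,0,2,0,18,0,0,0,0,18,0,0,0,0]'

```text
time: 24.12
position: [483.9, -255.8, 192.4]
ee_rot: [0.387, 0.922, 0.0, -0.0]
ft_force: [-0.6, 0.2, -1.4]
opening: 20.1
grip_force: 95.0
```

Call:
jog_arm --steps '[18,0,0,1,0,18,0,0,1,0,18,0,0,0.5,0,18,0,0,0,0]'

```text
time: 24.45
position: [484.0, -255.8, 190.0]
ee_rot: [0.387, 0.922, 0.0, -0.0]
ft_force: [-0.3, 0.2, -2.0]
opening: 20.0
grip_force: 95.0
```

Call:
jog_arm --steps '[18,0,0,1,0,18,0,0,1,0,18,0,0,0.5,0,18,0,0,0,0]'

```text
time: 24.78
position: [484.2, -255.9, 188.0]
ee_rot: [0.387, 0.922, -0.0, 0.0]
ft_force: [-0.6, 0.4, 1.5]
opening: 19.9
grip_force: 95.6
```

Call:
jog_arm --steps '[26,0,0,0,0,35,0,0,0,0,50,0,0,0,0,50,0,0,0,0,50,0,0,0,0,50,0,0,0,0,50,0,0,-10,0,50,0,0,-25,0,50,0,0,-35,0,50,0,0,-30,0,50,0,0,0,0,50,0,0,0,0]'

```text
time: 25.78
position: [485.3, -256.7, 291.3]
ee_rot: [0.387, 0.922, -0.001, 0.003]
ft_force: [0.4, 0.2, -0.6]
opening: 50.0
grip_force: 0.0
```

```bash
python3 - <<'E'
from h import *
to([484,-256,285]); d=cap('wrist','w14'); s=cap('scene','s14')
p=d['pixels'].astype(int)
def bl(p,lim=200):
    m=(p[...,2]>p[...,0]+60).astype(np.uint8); n,l,st,c=cv2.connectedComponentsWithStats(m)
    return [(c[i].round(1),st[i]) for i in range(1,n) if st[i,4]>lim]
print(bl(p), proj(d,[483.8,-255.6,233]))
q=s['pixels'].astype(int)[240:282,300:332]; q0=load('s0')['pixels'].astype(int)[240:282,300:332]
print(bl(q),bl(q0))
a=load('s0')['pixels'].astype(int); print('diff px scene column', np.abs(s['pixels'].astype(int)-a)[215:280,270:310].max(2).mean())
E
```

```text
pos [ 485.3 -256.7  291.3] move tool xyz [ 1.4 -0.5  6.3] yaw of y 44.5 tilt [ 0.005 -0.003 -1.   ] q [-0.58 -0.03  1.55 -0.    1.62 -1.36] t 25.7833 F [ 0.4  0.2 -0.6] open 49.97170921388047
[(array([546.1, 212.9]), array([535, 202,  23,  23, 395], dtype=int32)), (array([317.3, 249.1]), array([ 301,  225,   34,   49, 1337], dtype=int32)), (array([627. , 308.8]), array([608, 287,  32,  47, 415], dtype=int32))] [317.35588305 257.51859473]
[(array([16.3, 21.2]), array([ 12,   9,  10,  25, 225], dtype=int32))] [(array([16.3, 20.3]), array([ 10,   8,  13,  27, 277], dtype=int32))]
diff px scene column 17.541923076923077
```

The rod is back in its hole at the same pixels as before it was taken, and it is released. Handing in.

```bash
python3 -c "
from workcell import arm
print(arm.hand_in())"
```

```text
the job is handed in; nothing more can be done
None
```

I handed the job in at about 26 s: both plugs were pushed home and held at about 22 N (measured at the wrist) for over half a second, and the rod is upright, fully down in its hole and released. The hand-in returned no verdict, and I did not check the bystanders' positions afterwards.

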